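Load a turnip into the bench-top vegetable peeler

TASK

Load the vegetable peeler: nudge the big turnip across the peeler's steel tray until it drops into the round seat, then press the top holder down by its knob until its pad bears on the turnip and grips it, and let go. Push and clamp gently enough not to bruise the turnip, and leave the other things where they are.

Things in the scene. Friction and masses are not known exactly. Their poses are not given: they have to be found in the camera images.
- turnip: Raw turnip, a ball of 92 mm diameter, cream with a purple shoulder, 0.3 to 0.6 kg, loose on the peeler's tray; too wide to be gripped. Origin at its centre; its axes turn as it rolls. It rolls with slight resistance: a slow one stops within a few centimetres. More than 10 N from the fingers, or more than 20 N under the pad, bruises it.
- peeler: Bench-top vegetable peeler, fixed. Origin on the counter under the middle of its tray; +x from the tray's front to the tower at its back, y to its left, z up. Steel tray 320 mm (x) by 220 mm (y), its surface 16 mm above the counter, a 6 mm thick rim standing 9 mm above it all round.
- seat (a point): Centre of the round seat, at the level of the tray's surface: a 60 mm hole in the tray, 60 mm behind the tray's middle, ringed by a flush black band; axes as the peeler's. Once dropped in, the turnip's centre is 35 mm above this point (46 mm when on the tray); a push of about its own weight would roll it out again.
- holder: Top holder: white arm on the guide post (22 mm thick, 26 mm wide) that slides only up and down. Origin at its mid-height, straight above the seat. Under it a screw spindle with a black rubber pad, 40 mm wide; the pad's face is 30 to 52 mm below the origin, as the spindle happens to be screwed (not reported). It starts clear above the turnip.
- knob (a point): Centre of the flat top of the holder's palm knob (black disc 40 mm wide, 12 mm thick), 46 mm above the holder's origin, above the seat. The holder runs stiffly: about 3 N of push moves it down, about 10 N lifts it; it stays where it is left and keeps up to about 10 N of clamping force after letting go.
- knife: Paring knife, 200 mm long, black handle, lying on the counter beside the peeler; origin on the counter, where blade and handle meet; x along the blade. Leave it alone.
- y_peeler: Metal Y-shaped hand peeler, 125 mm long, 62 mm wide, 8 mm high, lying on the counter beside the peeler; origin at its middle, on the counter. Leave it alone.
- spice_jar: Small amber glass jar with a steel lid, 48 mm wide, 78 mm high, standing on the counter; origin under its middle. Leave it alone.
- scrap_bowl: White bowl of vegetable peelings, 200 mm wide, 62 mm high, on the counter; origin under its middle. Leave it alone.
- tower (a point): Foot of the guide post at the back of the tray, on the counter; axes as the peeler's. Post 22 mm thick, 256 mm high with head plate. At its foot a gear housing (x -25 to 17, y -60 to 60 mm, 70 mm high) with a crank at its right. On the left a feed screw, and a parked blade arm reaching to x -55, y 100 mm at 190 to 235 mm height.
Mind the look-alikes: they are no part of the job. There is more than one size of the turnip; the one meant has the size given above.

How it is judged:
By the outcome, as a careful person would: the job done as asked, in the order asked, and still so for the second after the job is handed in, with the robot touching nothing.
It also fails if it takes over 64 s, if anything falls off the work surface, if the arm or the gripper's body presses on something with over 40 N, if the wrist force passes 120 N, or if a joint passes its speed limit or range.

ROBOT

A 6-joint arm with a two-finger parallel gripper is mounted at the origin on the work surface. World frame = base frame: x ahead of the robot, y to its left, z up, the work surface at z = 0. Lengths are in m, angles in degrees, forces in N, time in s.
With the tool pointing down it reaches from about 0.35 to 0.775 m from the base axis. Payload 7.3 kg.
Tool frame: the origin (TCP) lies between the finger pads; the fingertips stand 17 mm ahead of it and the grasp point (between the pads) lies 2 mm behind it; z points along the fingers, y is the direction in which the jaws open and shut (so a half turn about z gives the same grasp; the last joint's range is limited). The gripper opens to 92 mm and grips with 3 to 60 N. Pads are 19 mm wide; open, the fingers measure 130 mm over their backs; the gripper's body (75 mm by 190 mm) begins 47 mm behind the grasp point.
Start: joints at [-84.626, 19.595, 87.324, -0, 73.075, -8.365], TCP at [0.125, -0.51, 0.244] pointing down, gripper open.
Joint ranges: [-145.02, 145.02], [-44.19, 115.74], [2.07, 154.8], [-57.11, 237.11], [16.16, 152.29], [-177.93, 177.93]. Speed limits (degrees/s): [147.25, 147.25, 180, 180, 180, 180].

INTERFACE

Orientations are given as [roll, pitch, yaw] about the fixed x, y, z axes, in that order (R = Rz(yaw) Ry(pitch) Rx(roll)).
In Python, from workcell import telemetry, optics, robot, cut_out, pinpoint gives the robot as it stands.
- The arm moves only by the tool drive_tool, never from a script. Its arguments are lists of equal length, an entry for each row: "delta_pos": the shift along the tool's x, y, z in cm, a list of three; "dr": the turn, a rotation vector about the tool's x, y, z in degrees, a list of three; "grip": the opening, from 0 (shut) to 1 (fully open). A call has 1 to 8 rows; each row shifts and turns the commanded pose from where the row before left it, along the tool's axes as they then stand; what a row does not reach is not made up. A row lasts 1/12 s, in which the tool goes at most 41.7 mm and 7.16 degrees, less where a joint would pass 70% of its speed; a pose out of reach is approached as far as the arm can. A call with a gripper value outside its range is refused whole. The fingers move at their own pace and stop on an object; "squeeze" is the grip in N (left out, the last holds). Time passes only in rows, so rows that do not move let the fingers close. It gives the time, the measured TCP pose, the force and the opening at its end, in the units of the state.
- telemetry.sense(): the state, without advancing time (a new reading comes with each control period).
- optics.capture(name): name is "scene" or "top" or "wrist"; returns a dict with "frame" (400x640x3 uint8, blue, green, red), "fx", "fy", "cx", "cy" (pixels), "dist" ([k1, k2, p1, p2, k3] as OpenCV has them; the pictures are not rectified), "rvec" (rotation vector, rad) and "tvec" (3), from world to camera coordinates, as OpenCV has them. Camera axes: x right, y down, z forward; pixel columns grow to the right and rows downward; lengths in m; the calibration is good to about 2 mm. A picture is of the moment at which its call begins. There is no depth.
- robot.hand_in(): hands the job in, once; it reports no verdict.
Trained networks look in the newest picture that a camera, given by its name, has taken for a name from the list of things; names that differ only in an ending like _2 or _b are one class to them, and where a whole thing is asked for, a point or a joint stands for the part that bears it (a point fixed in the world has none). Each returns a list of dicts, best first, with "confidence" (0 to 1); they miss things now and then, are a little off and sometimes report something else, mostly with a low value. They report only what shows in the picture. A call takes as long as a camera call. They do not tell look-alikes from the thing itself.
- cut_out(camera, target): "region" (400x640 bool, what is visible of it) and "location" ([column, row] in pixels, amid what is visible of it).
- pinpoint(camera, target): "location" ([column, row] in pixels: a listed point, or the origin of a listed thing).
The state is a dict: "time": time; "joint_positions": joint angles; "qvel": joint speeds; "joint_efforts": joint torques, N m; "tool_pos": TCP position; "orientation": TCP orientation; "force": force on the tool from outside, world axes, zero at the start; "wrist_torque": the same for the moment, N m; "gripper_width": finger opening in m.
Only numpy, scipy, OpenCV 4.12 (cv2) and the standard library are available. Lean on these libraries where they do the work, as an engineer would, in place of code of your own. Each camera call takes 0.05 s, during which the arm holds its last target.

## Working session

There is one attempt and no reset: what is moved stays moved. The work goes in short steps, Python scripts to look and compute and a tool call to move; the robot and the scene stay as the last step left them, time stands still between calls to the robot, and variables do not carry over. Pictures are saved under pics/ and viewed, and the job is handed in when it is done.

Besides the shell and the picture viewer there is one more tool, called after ">>>" as a command line: name --argument value ..., lists and objects as JSON in quotes. drive_tool: Moves the arm, as the interface text tells. Its arguments: {"type":"object","properties":{"delta_pos":{"type":"array"},"dr":{"type":"array"},"grip":{"type":"array"},"squeeze":{"type":"number"}},"required":["delta_pos","dr","grip"]}

```bash
ls; mkdir -p pics
python3 - <<'E'
from workcell import telemetry, optics, robot, cut_out, pinpoint
import cv2
print(telemetry.sense())
for c in ["scene","top"]:
    d=optics.capture(c); cv2.imwrite(f"pics/{c}0.png",d["frame"])
    print(c,d["fx"],d["fy"],d["cx"],d["cy"],d["dist"],d["rvec"],d["tvec"])
    for t in ["turnip","peeler","knob","holder","tower","seat"]:
        for r in pinpoint(c,t)[:4]: print(t,"pp",[round(float(x),1) for x in r["location"]],round(float(r["confidence"]),2))
    for r in cut_out(c,"turnip"): print("cut",r["location"],r["confidence"],r["region"].sum())
E
```

```text
pics
{'time': 0.0, 'joint_positions': array([-8.46255288e+01,  1.96354539e+01,  8.73771752e+01,  5.00519126e-05,
        7.30730380e+01, -8.36417475e+00]), 'qvel': array([-0.00499217, -0.06046849,  0.07063118,  0.03148164,  0.07763845,
        0.07470082]), 'joint_efforts': array([ 2.40490772e-03, -4.31228650e+01, -2.44224858e+01,  7.18606822e-02,
        5.59013046e-02, -1.27049298e-04]), 'tool_pos': array([ 0.12467957, -0.50959641,  0.24305417]), 'orientation': array([-1.79915251e+02, -1.25088580e-02,  1.37386221e+01]), 'force': array([ 1.04172751,  1.15111463, -0.07797693]), 'wrist_torque': array([-0.01561162, -0.01132184, -0.00488307]), 'gripper_width': 0.09183518810264782}
scene 500.0408704384336 500.0408704384336 320.2605029498042 204.76024583114224 [-0.06387302  0.          0.          0.          0.        ] [ 1.59531123  2.23702321 -0.62289665] [ 0.19316461 -0.38322199  1.8346007 ]
turnip pp [416.8, 193.0] 0.76
turnip pp [323.6, 169.0] 0.65
turnip pp [337.3, 203.4] 0.59
turnip pp [323.2, 226.4] 0.52
peeler pp [324.2, 239.4] 0.94
peeler pp [323.4, 226.6] 0.74
knob pp [323.8, 219.2] 0.91
holder pp [328.5, 227.4] 0.91
tower pp [314.3, 275.3] 0.79
seat pp [321.4, 254.6] 0.67
cut [414.2, 191.4] 0.65 1370
cut [339.5, 206.4] 0.64 725
cut [323.7, 168.5] 0.58 383
top 381.46115352919094 381.46115352919094 320.73482175051714 202.15978040950824 [-0.09435671  0.          0.          0.          0.        ] [ 2.10858367 -2.14505075  0.19668503] [-0.01298518  0.56763776  1.29108474]
turnip pp [303.7, 215.5] 0.91
turnip pp [244.2, 256.0] 0.59
turnip pp [330.6, 259.0] 0.53
peeler pp [308.0, 196.1] 0.6
knob pp [305.3, 215.6] 0.24
holder pp [303.3, 166.5] 0.83
tower pp [306.8, 158.6] 0.94
tower pp [307.0, 196.6] 0.34
seat pp [305.8, 179.2] 0.83
cut [245.7, 256.6] 0.93 1211
cut [305.5, 214.5] 0.74 547
cut [332.3, 258.4] 0.68 295
```

View pics/scene0.png

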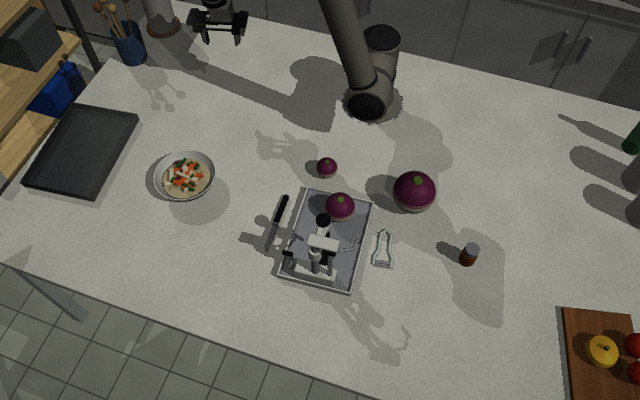

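View pics/top0.png

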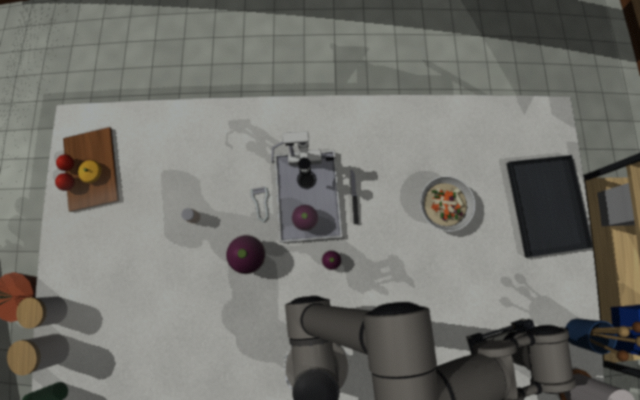

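The scene view shows three turnips: a large one at (415,191) on the counter, a small one at (326,167) on the counter, and a medium one at (340,206) on the tray. In the top view they are at (245,255), (332,259) and (305,216). The 92 mm turnip on the tray is the one meant, so I'll check its size and crop it.

```bash
cat > h.py <<'E'
import numpy as np, cv2
from workcell import telemetry, optics, robot, cut_out, pinpoint
def ray(d,px):
    K=np.array([[d["fx"],0,d["cx"]],[0,d["fy"],d["cy"]],[0,0,1]])
    u=cv2.undistortPoints(np.array([[px]],float),K,np.array(d["dist"]))[0,0]
    R=cv2.Rodrigues(np.array(d["rvec"],float))[0]
    o=-R.T@np.array(d["tvec"]); v=R.T@np.array([u[0],u[1],1]); return o,v/np.linalg.norm(v)
def atz(d,px,z):
    o,v=ray(d,px); return o+v*(z-o[2])/v[2]
def tri(rs):
    A=np.zeros((3,3));b=np.zeros(3)
    for o,v in rs:
        P=np.eye(3)-np.outer(v,v);A+=P;b+=P@o
    return np.linalg.solve(A,b)
def proj(d,p):
    K=np.array([[d["fx"],0,d["cx"]],[0,d["fy"],d["cy"]],[0,0,1]])
    return cv2.projectPoints(np.array([p],float).reshape(-1,1,3),np.array(d["rvec"],float),np.array(d["tvec"],float),K,np.array(d["dist"]))[0][:,0]
E
python3 - <<'E'
from h import *
D={}
for c in ["scene","top"]:
    d=optics.capture(c);D[c]=d
    f=d["frame"]
    x0,y0=(260,150) if c=="scene" else (230,110)
    cv2.imwrite(f"pics/{c}crop.png",cv2.resize(f[y0:y0+150,x0:x0+200],None,fx=4,fy=4,interpolation=cv2.INTER_CUBIC))
    for r in cut_out(c,"turnip"):
        m=r["region"].astype(np.uint8)
        cn=max(cv2.findContours(m,0,2)[0],key=cv2.contourArea)
        (cx,cy),rad=cv2.minEnclosingCircle(cn)
        p=atz(d,(cx,cy),.046); o,_=ray(d,(cx,cy))
        print(c,r["location"],cx,cy,rad,p,"diam",2*rad/d["fx"]*np.linalg.norm(p-o))
for t,s,tp in [("knob",(323.8,219.2),None),("turn",(340,206.5),(304.6,216.5))]:
    if tp: print(t,tri([ray(D["scene"],s),ray(D["top"],tp)]))
for c,px,z in [("scene",(314.3,275.3),0),("scene",(321.4,254.6),.016),("scene",(324.2,239.4),0),("top",(306.8,158.6),0),("top",(305.8,179.2),.016),("top",(308,196.1),0)]: print(c,px,atz(D[c],px,z))
E
```

```text
scene [323.4, 169.1] 326.54693603515625 167.7490997314453 10.816967964172363 [ 0.37598219 -0.05461969  0.046     ] diam 0.07017244626294486
scene [339.5, 207.2] 339.868408203125 206.65789794921875 15.311877250671387 [0.50219887 0.0308695  0.046     ] diam 0.09443993335898876
scene [415.9, 192.3] 413.6917724609375 191.60958862304688 21.706758499145508 [0.37280304 0.23398644 0.046     ] diam 0.13893108481405925
top [330.8, 257.5] 330.66278076171875 259.8953552246094 9.202437400817871 [ 0.36544368 -0.05348144  0.046     ] diam 0.06406109604937237
top [303.5, 220.2] 304.409912109375 217.77928161621094 12.995613098144531 [0.51364259 0.03552767 0.046     ] diam 0.09138145985896029
top [246.9, 254.8] 245.5 254.1999969482422 19.720396041870117 [0.38940204 0.24127234 0.046     ] diam 0.13991719947773246
turn [0.51484532 0.03411804 0.06837203]
scene (314.3, 275.3) [0.72500686 0.02503587 0.        ]
scene (321.4, 254.6) [0.66167528 0.02537434 0.016     ]
scene (324.2, 239.4) [0.60266707 0.01454679 0.        ]
top (306.8, 158.6) [0.7435404  0.02638492 0.        ]
top (305.8, 179.2) [0.66028216 0.03031263 0.016     ]
top (308, 196.1) [0.60030487 0.02343152 0.        ]
```

View pics/scenecrop.png

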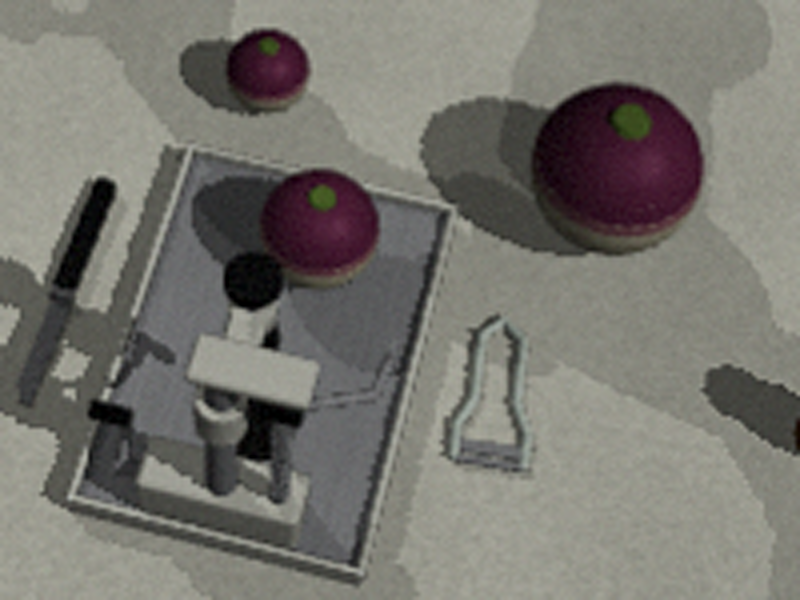

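View pics/topcrop.png

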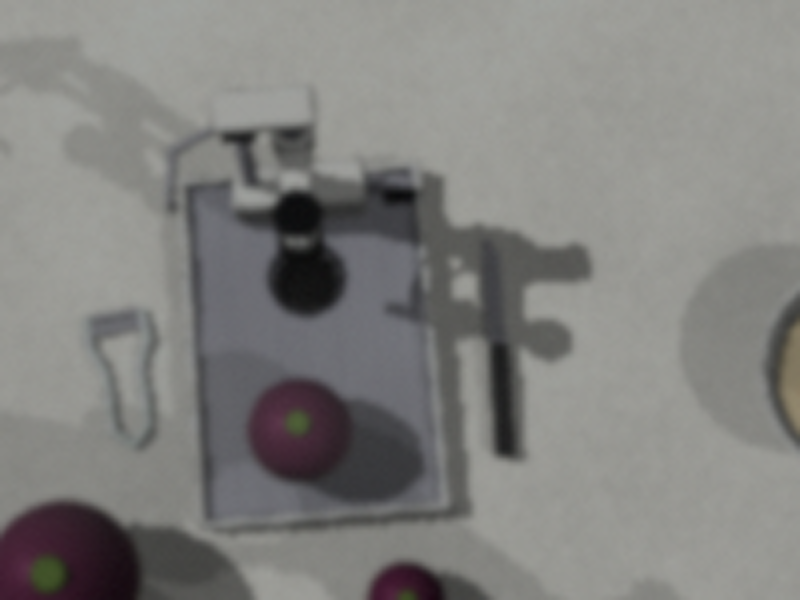

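The crops show the tray turnip at scene-crop (320,227) and top-crop (298,430). Its size works out to about 92 mm, so it is the right one. The knob is at top-crop (297,213). Next I'll fit the peeler pose from the rim corners.

Run:
```python
from h import *
from scipy.optimize import least_squares
D={c:optics.capture(c) for c in ["scene","top"]}
obs=dict(scene=np.array([(180,148),(457,210),(360,578),(72,503)])/4+[260,150]-.375,
 top=np.array([(445,510),(207,525),(190,187),(417,173)])/4+[230,110]-.375)
def pts(p,z=.025):
    x,y,a,L,W=p; c,s=np.cos(a),np.sin(a)
    return np.array([[x+c*u*L/2-s*v*W/2,y+s*u*L/2+c*v*W/2,z] for u,v in [(-1,-1),(-1,1),(1,1),(1,-1)]])
for cs in (["scene"],["top"],["scene","top"]):
    r=least_squares(lambda p:np.concatenate([(proj(D[c],pts(p))-obs[c]).ravel() for c in cs]),[.6,.02,0,.32,.22])
    x,y,a,L,W=r.x; print(cs,r.x.round(4),np.degrees(a),r.fun.round(1),"seat",x+.06*np.cos(a),y+.06*np.sin(a))
kn=[ray(D["scene"],np.array((253.5,280))/4+[260,150]-.375),ray(D["top"],np.array((297,213))/4+[230,110]-.375)]
k=tri(kn); print("knob",k,[np.linalg.norm(np.cross(k-o,v)) for o,v in kn])
tn=[ray(D["scene"],np.array((320,227))/4+[260,150]-.375),ray(D["top"],np.array((298.5,430))/4+[230,110]-.375)]
k=tri(tn); print("turnip",k,[np.linalg.norm(np.cross(k-o,v)) for o,v in tn])
for (o,v) in tn:print(o+v*(.062-o[2])/v[2])
# black seat in top
print("seat top",atz(D["top"],np.array((306,278))/4+[230,110]-.375,.016))
# green tops etc; small/large turnips
```

```text
['scene'] [0.6053 0.0234 0.0734 0.3174 0.2196] 4.204007582815059 [ 1.2  0.3 -0.9 -0.1  0.9 -0.2 -1.2  0.1] seat 0.6651610871233232 0.027764198046776618
['top'] [0.5959 0.0218 0.0517 0.3113 0.2101] 2.962846327262098 [-0.2 -0.1 -0.   0.2  0.   0.1  0.2 -0.2] seat 0.6558253981612387 0.02486563402773199
['scene', 'top'] [0.6013 0.0227 0.0645 0.3159 0.216 ] 3.692831234949976 [ 2.4 -0.6 -1.  -0.8 -0.  -1.8 -0.6 -1.7  0.9 -1.5 -0.5 -0.3 -1.6 -1.4
  0.1 -2.5] seat 0.6611506827008389 0.026591866362377328
knob [0.66097635 0.02777605 0.22570117] [np.float64(0.0006350030448034124), np.float64(0.0006350030448034294)]
turnip [0.51331176 0.03402854 0.06646697] [np.float64(0.0012452678944391699), np.float64(0.0012452678944391646)]
[0.51096782 0.03217311 0.062     ]
[0.5136553  0.03541759 0.062     ]
seat top [0.66054368 0.0291207  0.016     ]
```

```bash
cat >> h.py <<'E'
from scipy.spatial.transform import Rotation as Rn
def plan(wps,maxmm=34,maxdeg=6,start=None):
    s=telemetry.sense()
    p,R=(s["tool_pos"],Rn.from_euler("xyz",s["orientation"],degrees=True)) if start is None else start
    for q,e in wps:
        q=np.array(q,float);Rt=Rn.from_euler("xyz",e,degrees=True) if not isinstance(e,Rn) else e
        rv=(R.inv()*Rt).as_rotvec(degrees=True)
        n=max(1,int(np.ceil(max(np.linalg.norm(q-p)*1e3/maxmm,np.linalg.norm(rv)/maxdeg))))
        for i in range(n):
            Ra=R*Rn.from_rotvec(rv*i/n,degrees=True)
            print(n,"d",(Ra.inv().apply((q-p)/n)*100).round(2).tolist(),"r",(rv/n).round(2).tolist())
        p,R=q,Rt
def ori(yaw,t): # tool-down, fingers tilted forward by t
    return Rn.from_euler("z",yaw,degrees=True)*Rn.from_euler("x",180,degrees=True)*Rn.from_euler("y",t,degrees=True)
E
python3 - <<'E'
from h import *
print(ori(-2,15).as_matrix().round(2))
plan([((.34,-.27,.24),ori(-2,0)),((.41,.038,.24),ori(-2,0)),((.41,.038,.24),ori(-2,15)),((.42,.038,.06),ori(-2,15))])
E
```

```text
[[ 0.97 -0.03  0.26]
 [-0.03 -1.   -0.01]
 [ 0.26  0.   -0.97]]
10 d [2.66, -1.82, 0.04] r [0.0, 0.0, 1.57]
10 d [2.61, -1.89, 0.04] r [0.0, 0.0, 1.57]
10 d [2.56, -1.96, 0.04] r [0.0, 0.0, 1.57]
10 d [2.5, -2.03, 0.04] r [0.0, 0.0, 1.57]
10 d [2.45, -2.1, 0.04] r [0.0, 0.0, 1.57]
10 d [2.39, -2.17, 0.04] r [0.0, 0.0, 1.57]
10 d [2.33, -2.23, 0.04] r [0.0, 0.0, 1.57]
10 d [2.26, -2.3, 0.04] r [0.0, 0.0, 1.57]
10 d [2.2, -2.36, 0.04] r [0.0, 0.0, 1.57]
10 d [2.14, -2.42, 0.04] r [0.0, 0.0, 1.57]
10 d [0.59, -3.1, -0.0] r [0.0, 0.0, 0.0]
10 d [0.59, -3.1, -0.0] r [0.0, 0.0, 0.0]
10 d [0.59, -3.1, -0.0] r [0.0, 0.0, 0.0]
10 d [0.59, -3.1, -0.0] r [0.0, 0.0, 0.0]
10 d [0.59, -3.1, -0.0] r [0.0, 0.0, 0.0]
10 d [0.59, -3.1, -0.0] r [0.0, 0.0, 0.0]
10 d [0.59, -3.1, -0.0] r [0.0, 0.0, 0.0]
10 d [0.59, -3.1, -0.0] r [0.0, 0.0, 0.0]
10 d [0.59, -3.1, -0.0] r [0.0, 0.0, 0.0]
10 d [0.59, -3.1, -0.0] r [0.0, 0.0, 0.0]
3 d [0.0, 0.0, 0.0] r [0.0, 5.0, 0.0]
3 d [0.0, 0.0, 0.0] r [0.0, 5.0, 0.0]
3 d [0.0, 0.0, 0.0] r [0.0, 5.0, 0.0]
6 d [-0.62, -0.01, 2.94] r [0.0, 0.0, 0.0]
6 d [-0.62, -0.01, 2.94] r [0.0, 0.0, 0.0]
6 d [-0.62, -0.01, 2.94] r [0.0, 0.0, 0.0]
6 d [-0.62, -0.01, 2.94] r [0.0, 0.0, 0.0]
6 d [-0.62, -0.01, 2.94] r [0.0, 0.0, 0.0]
6 d [-0.62, -0.01, 2.94] r [0.0, 0.0, 0.0]
```

>>> drive_tool --delta_pos '[[2.7, -1.8, 0], [2.6, -1.9, 0], [2.6, -2.0, 0], [2.5, -2.0, 0], [2.4, -2.1, 0], [2.4, -2.2, 0], [2.3, -2.2, 0], [2.3, -2.3, 0]]' --dr '[[0, 0, 1.6], [0, 0, 1.6], [0, 0, 1.6], [0, 0, 1.6], [0, 0, 1.6], [0, 0, 1.6], [0, 0, 1.6], [0, 0, 1.6]]' --grip '[0.54, 0.54, 0.54, 0.54, 0.54, 0.54, 0.54, 0.54]' --squeeze 20

```text
time: 1.77
tool_pos: [0.2984, -0.317, 0.2439]
orientation: [180.0, -0.0, 0.8]
force: [0.3, -1.0, -0.3]
gripper_width: 0.05
```

>>> drive_tool --delta_pos '[[2.2, -2.4, 0], [2.1, -2.4, 0], [0.6, -3.1, 0], [0.6, -3.1, 0], [0.6, -3.1, 0], [0.6, -3.1, 0], [0.6, -3.1, 0], [0.6, -3.1, 0]]' --dr '[[0, 0, 1.6], [0, 0, 1.4], [0, 0, 0], [0, 0, 0], [0, 0, 0], [0, 0, 0], [0, 0, 0], [0, 0, 0]]' --grip '[0.54, 0.54, 0.54, 0.54, 0.54, 0.54, 0.54, 0.54]'

```text
time: 2.43
tool_pos: [0.3833, -0.084, 0.2439]
orientation: [180.0, -0.0, -2.1]
force: [0.4, -0.3, -0.7]
gripper_width: 0.0494
```

>>> drive_tool --delta_pos '[[0.6, -3.1, 0], [0.6, -3.1, 0], [0.6, -3.1, 0], [0.6, -3.1, 0], [0, 0, 0], [0, 0, 0], [0, 0, 0], [0, 0, 0]]' --dr '[[0, 0, 0], [0, 0, 0], [0, 0, 0], [0, 0, 0], [0, 5, 0], [0, 5, 0], [0, 5, 0], [0, 0, 0]]' --grip '[0.54, 0.54, 0.54, 0.54, 0.54, 0.54, 0.54, 0.54]'

```text
time: 3.1
tool_pos: [0.4093, 0.0383, 0.2431]
orientation: [180.0, -15.1, -2.0]
force: [-0.5, 0.2, -0.1]
gripper_width: 0.0494
```

Run:
```python
from h import *
s=telemetry.sense();print(s["time"],s["tool_pos"],s["orientation"],s["force"],s["gripper_width"],s["joint_positions"])
d=optics.capture("wrist");cv2.imwrite("pics/w1.png",d["frame"])
plan([((.42,.038,.06),ori(-2,15))])
```

```text
3.1 [0.40925365 0.03827286 0.24309047] [179.99985766 -15.05346946  -1.99324147] [-0.51711575  0.20792477 -0.14938463] 0.049439698969285954 [ -6.18011974  -0.46146584 114.17651116   1.3924982   51.27809242
  85.08514518]
6 d [-0.63, -0.01, 3.0] r [0.0, 0.01, -0.01]
6 d [-0.63, -0.01, 3.0] r [0.0, 0.01, -0.01]
6 d [-0.63, -0.01, 3.0] r [0.0, 0.01, -0.01]
6 d [-0.63, -0.01, 3.0] r [0.0, 0.01, -0.01]
6 d [-0.63, -0.01, 3.0] r [0.0, 0.01, -0.01]
6 d [-0.64, -0.01, 3.0] r [0.0, 0.01, -0.01]
```

View pics/w1.png

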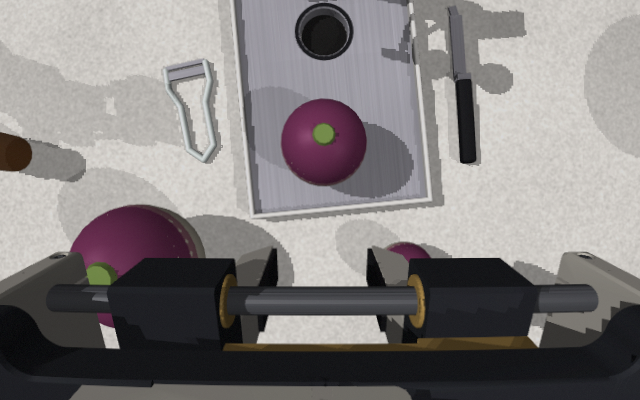

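>>> drive_tool --delta_pos '[[-0.6, 0, 3.0], [-0.6, 0, 3.0], [-0.6, 0, 3.0], [-0.6, 0, 3.0], [-0.6, 0, 3.0], [-0.6, 0, 3.0], [0, 0, 0], [0, 0, 0]]' --dr '[[0, 0, 0], [0, 0, 0], [0, 0, 0], [0, 0, 0], [0, 0, 0], [0, 0, 0], [0, 0, 0], [0, 0, 0]]' --grip '[0.54, 0.54, 0.54, 0.54, 0.54, 0.54, 0.54, 0.54]'

```text
time: 3.82
tool_pos: [0.4233, 0.0369, 0.0593]
orientation: [-180.0, -14.7, -2.1]
force: [0.4, -0.9, -0.3]
gripper_width: 0.05
```

Run:
```python
from h import *
s=telemetry.sense();print(s["time"],s["tool_pos"],s["orientation"],s["force"],s["gripper_width"],s["joint_positions"])
for c in ["wrist","scene","top"]:
    d=optics.capture(c);f=d["frame"]
    if c=="scene": f=cv2.resize(f[150:300,260:460],None,fx=4,fy=4)
    cv2.imwrite(f"pics/{c}2.png",f)
    print(c,[(r["location"],r["confidence"]) for r in pinpoint(c,"turnip")],[(r["location"],r["confidence"]) for r in pinpoint(c,"seat")])
```

```text
3.8167 [0.42333802 0.03694629 0.05927846] [-179.97418989  -14.68229148   -2.09822439] [ 0.36536882 -0.92517121 -0.2525082 ] 0.04995115529007833 [ -6.12322303  20.6190776  127.23455589   3.47165248  17.53068788
  82.79520882]
wrist [([320.3, 98.8], 0.78)] []
scene [([415.5, 192.0], 0.77), ([339.1, 206.9], 0.72), ([325.5, 166.8], 0.56)] [([320.0, 254.7], 0.6)]
top [([307.0, 216.0], 0.64), ([247.6, 252.5], 0.62), ([334.1, 259.8], 0.46)] [([306.1, 179.4], 0.94)]
```

The wrist view shows the turnip at (323,142) and the seat at (324,33), in line with the tool.

View pics/wrist2.png

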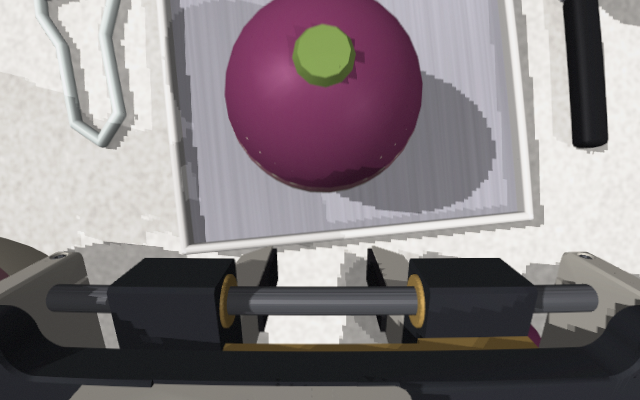

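Run:
```python
from h import *
d=optics.capture("wrist")
print(ray(d,(320,200)))
for z in (.05,.062): print(atz(d,(320.3,98.8),z))
rs=cut_out("wrist","turnip")
for r in rs:
    m=r["region"].astype(np.uint8);cn=max(cv2.findContours(m,0,2)[0],key=cv2.contourArea)
    print(cv2.minEnclosingCircle(cn),cv2.boundingRect(cn),r["confidence"])
```

```text
(array([0.46156283, 0.03562284, 0.21782496]), array([ 0.01424801,  0.00610214, -0.99987987]))
[0.5181753  0.03455691 0.05      ]
[0.51412733 0.03463313 0.062     ]
((324.0, 92.45854949951172), 101.1415023803711) (227, 0, 193, 194) 0.98
((19.3125, 258.5), 28.900318145751953) (0, 237, 49, 44) 0.77
((534.0, 336.0), 8.944372177124023) (528, 328, 12, 17) 0.55
```

>>> drive_tool --delta_pos '[[0.39, 0, 0.1], [0.39, 0, 0.1], [0.39, 0, 0.1], [0.39, 0, 0.1], [0.39, 0, 0.1], [0.39, 0, 0.1], [0.29, 0, 0.08], [0.19, 0, 0.05]]' --dr '[[0, 0, 0], [0, 0, 0], [0, 0, 0], [0, 0, 0], [0, 0, 0], [0, 0, 0], [0, 0, 0], [0, 0, 0]]' --grip '[0.54, 0.54, 0.54, 0.54, 0.54, 0.54, 0.54, 0.54]'

```text
time: 5.03
tool_pos: [0.4531, 0.036, 0.0607]
orientation: [180.0, -15.0, -2.1]
force: [-0.1, -0.6, -0.8]
gripper_width: 0.0496
```

>>> drive_tool --delta_pos '[[0.19, 0, 0.05], [0.19, 0, 0.05], [0.19, 0, 0.05], [0.19, 0, 0.05], [0.19, 0, 0.05], [0.19, 0, 0.05], [0.19, 0, 0.05], [0.19, 0, 0.05]]' --dr '[[0, 0, 0], [0, 0, 0], [0, 0, 0], [0, 0, 0], [0, 0, 0], [0, 0, 0], [0, 0, 0], [0, 0, 0]]' --grip '[0.54, 0.54, 0.54, 0.54, 0.54, 0.54, 0.54, 0.54]'

```text
time: 5.7
tool_pos: [0.4685, 0.0355, 0.0608]
orientation: [180.0, -15.0, -2.1]
force: [0.1, 0.2, 0.6]
gripper_width: 0.0493
```

```bash
cat > look.py <<'E'
from h import *
import sys
s=telemetry.sense();print(s["time"],s["tool_pos"],s["orientation"],s["force"])
n=sys.argv[1]
d=optics.capture("wrist");cv2.imwrite(f"pics/w{n}.png",d["frame"])
for r in cut_out("wrist","turnip"):
    m=r["region"].astype(np.uint8);cn=max(cv2.findContours(m,0,2)[0],key=cv2.contourArea)
    print(cv2.minEnclosingCircle(cn),cv2.boundingRect(cn),r["confidence"])
print("seat",[(r["location"],round(r["confidence"],2),atz(d,r["location"],.016).round(4)) for r in pinpoint("wrist","seat")],"knob",[(r["location"],round(r["confidence"],2),atz(d,r["location"],.226).round(4)) for r in pinpoint("wrist","knob")])
E
python3 look.py 3
```

```text
5.7 [0.46850487 0.03548972 0.06083715] [179.99389483 -15.00317041  -2.05691991] [0.06518793 0.24724373 0.61736713]
((321.326416015625, 176.04075622558594), 97.78058624267578) (225, 80, 194, 194) 0.72
seat [] knob []
```

View pics/w3.png

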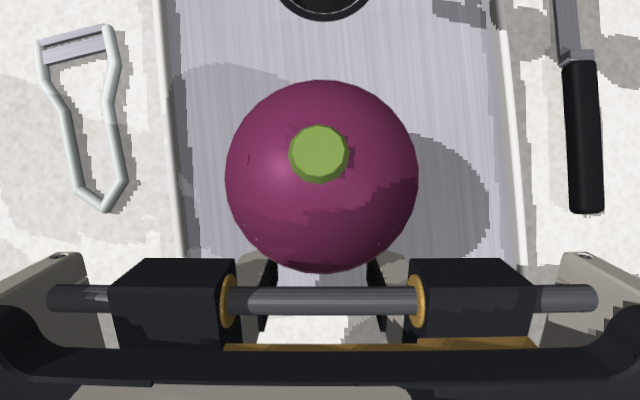

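The fingers are just touching the turnip at (321,176). The seat is straight ahead at column 325.

>>> drive_tool --delta_pos '[[0.19, 0, 0.05], [0.19, 0, 0.05], [0.19, 0, 0.05], [0.19, 0, 0.05], [0.19, 0, 0.05], [0.19, 0, 0.05], [0.19, 0, 0.05], [0.19, 0, 0.05]]' --dr '[[0, 0, 0], [0, 0, 0], [0, 0, 0], [0, 0, 0], [0, 0, 0], [0, 0, 0], [0, 0, 0], [0, 0, 0]]' --grip '[0.54, 0.54, 0.54, 0.54, 0.54, 0.54, 0.54, 0.54]'

```text
time: 6.57
tool_pos: [0.4842, 0.0349, 0.0609]
orientation: [180.0, -15.0, -2.1]
force: [-0.1, 0.3, 0.3]
gripper_width: 0.0493
```

>>> drive_tool --delta_pos '[[0.19, 0, 0.05], [0.19, 0, 0.05], [0.19, 0, 0.05], [0.19, 0, 0.05], [0.19, 0, 0.05], [0.19, 0, 0.05], [0.19, 0, 0.05], [0.19, 0, 0.05]]' --dr '[[0, 0, 0], [0, 0, 0], [0, 0, 0], [0, 0, 0], [0, 0, 0], [0, 0, 0], [0, 0, 0], [0, 0, 0]]' --grip '[0.54, 0.54, 0.54, 0.54, 0.54, 0.54, 0.54, 0.54]'

```text
time: 7.23
tool_pos: [0.4999, 0.0344, 0.061]
orientation: [180.0, -15.0, -2.1]
force: [-0.1, -0.5, 0.4]
gripper_width: 0.0494
```

```bash
python3 look.py 4
```

```text
7.2333 [0.4999271  0.03435792 0.06098038] [179.99448738 -15.00247365  -2.06016611] [-0.14962579 -0.47951448  0.44737703]
((319.53216552734375, 174.30128479003906), 100.36357116699219) (225, 74, 195, 201) 0.81
seat [([323.6, 12.4], 0.86, array([0.6614, 0.0275, 0.016 ]))] knob []
```

View pics/w4.png

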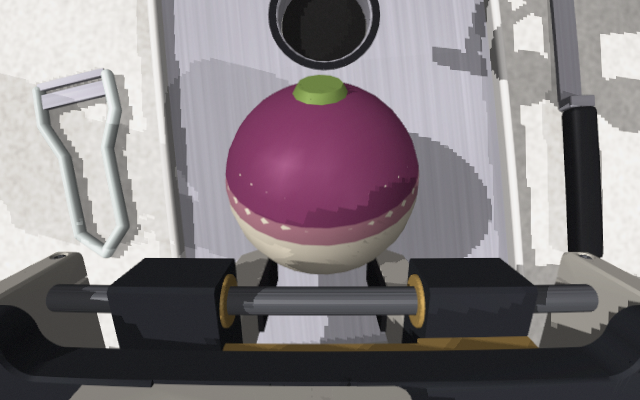

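The turnip at (321,174) is rolling straight towards the seat at (324,12). I'll keep going.

>>> drive_tool --delta_pos '[[0.19, 0, 0.05], [0.19, 0, 0.05], [0.19, 0, 0.05], [0.19, 0, 0.05], [0.19, 0, 0.05], [0.19, 0, 0.05], [0.19, 0, 0.05], [0.19, 0, 0.05]]' --dr '[[0, 0, 0], [0, 0, 0], [0, 0, 0], [0, 0, 0], [0, 0, 0], [0, 0, 0], [0, 0, 0], [0, 0, 0]]' --grip '[0.54, 0.54, 0.54, 0.54, 0.54, 0.54, 0.54, 0.54]'

```text
time: 8.1
tool_pos: [0.5156, 0.0338, 0.061]
orientation: [180.0, -15.0, -2.1]
force: [-0.3, -0.4, -0.1]
gripper_width: 0.0492
```

>>> drive_tool --delta_pos '[[0.19, 0, 0.05], [0.19, 0, 0.05], [0.19, 0, 0.05], [0.19, 0, 0.05], [0.19, 0, 0.05], [0.19, 0, 0.05], [0.19, 0, 0.05], [0.19, 0, 0.05]]' --dr '[[0, 0, 0], [0, 0, 0], [0, 0, 0], [0, 0, 0], [0, 0, 0], [0, 0, 0], [0, 0, 0], [0, 0, 0]]' --grip '[0.54, 0.54, 0.54, 0.54, 0.54, 0.54, 0.54, 0.54]'

```text
time: 8.77
tool_pos: [0.5314, 0.0332, 0.0611]
orientation: [180.0, -15.0, -2.1]
force: [-0.2, 0.6, -0.1]
gripper_width: 0.05
```

>>> drive_tool --delta_pos '[[0.19, 0, 0.05], [0.19, 0, 0.05], [0.19, 0, 0.05], [0.19, 0, 0.05], [0.19, 0, 0.05], [0.19, 0, 0.05], [0.19, 0, 0.05], [0.19, 0, 0.05]]' --dr '[[0, 0, 0], [0, 0, 0], [0, 0, 0], [0, 0, 0], [0, 0, 0], [0, 0, 0], [0, 0, 0], [0, 0, 0]]' --grip '[0.54, 0.54, 0.54, 0.54, 0.54, 0.54, 0.54, 0.54]'

```text
time: 9.43
tool_pos: [0.547, 0.0326, 0.0612]
orientation: [180.0, -15.0, -2.1]
force: [-0.2, 0.3, 0.8]
gripper_width: 0.0498
```

```bash
python3 look.py 5
```

```text
9.4333 [0.54702495 0.03264626 0.06116678] [179.99458574 -14.99836992  -2.06163827] [-0.17346621  0.25210798  0.78862514]
((321.98541259765625, 179.30616760253906), 100.01555633544922) (226, 80, 192, 200) 0.61
seat [([323.8, 89.0], 0.9, array([0.6587, 0.0274, 0.016 ]))] knob []
```

View pics/w5.png

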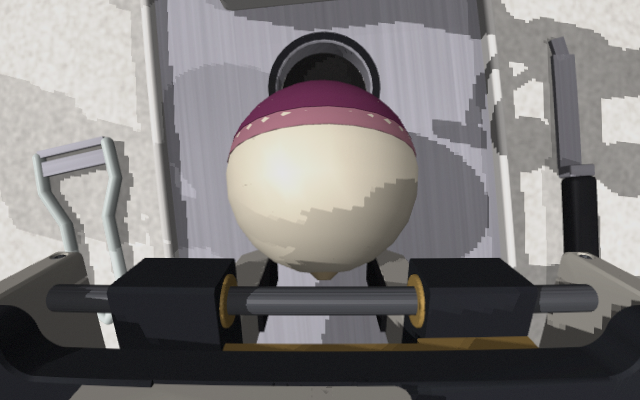

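The turnip is still aligned, with its far edge reaching the seat ring at (324,75). I'll slow the push for the last stretch.

>>> drive_tool --delta_pos '[[0.19, 0, 0.05], [0.19, 0, 0.05], [0.19, 0, 0.05], [0.19, 0, 0.05], [0.19, 0, 0.05], [0.19, 0, 0.05], [0.15, 0, 0.04], [0.15, 0, 0.04]]' --dr '[[0, 0, 0], [0, 0, 0], [0, 0, 0], [0, 0, 0], [0, 0, 0], [0, 0, 0], [0, 0, 0], [0, 0, 0]]' --grip '[0.54, 0.54, 0.54, 0.54, 0.54, 0.54, 0.54, 0.54]'

```text
time: 10.3
tool_pos: [0.5619, 0.0321, 0.0612]
orientation: [180.0, -15.0, -2.1]
force: [-0.5, -1.0, 0.5]
gripper_width: 0.0495
```

>>> drive_tool --delta_pos '[[0.15, 0, 0.04], [0.15, 0, 0.04], [0.15, 0, 0.04], [0.15, 0, 0.04], [0.15, 0, 0.04], [0.15, 0, 0.04], [0.1, 0, 0.03], [0.1, 0, 0.03]]' --dr '[[0, 0, 0], [0, 0, 0], [0, 0, 0], [0, 0, 0], [0, 0, 0], [0, 0, 0], [0, 0, 0], [0, 0, 0]]' --grip '[0.54, 0.54, 0.54, 0.54, 0.54, 0.54, 0.54, 0.54]'

```text
time: 10.97
tool_pos: [0.5733, 0.0317, 0.0612]
orientation: [180.0, -15.0, -2.1]
force: [0.1, 0.3, 1.0]
gripper_width: 0.0496
```

```bash
python3 look.py 6
```

```text
10.9667 [0.57328511 0.03170049 0.06120269] [179.99471974 -15.0074713   -2.06166067] [0.05856098 0.33441282 1.01417258]
((321.1375427246094, 175.9669647216797), 97.19508361816406) (226, 80, 193, 193) 0.65
seat [] knob []
```

View pics/w6.png

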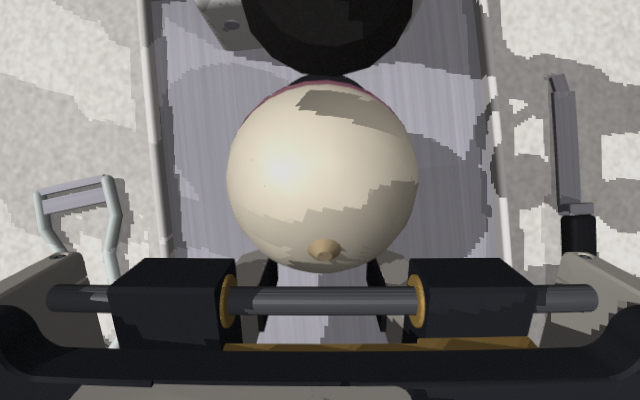

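The turnip at (321,176) is at the seat edge. The knob at (327,20) is getting close to the wrist camera, so I'll tilt the hand back about the tips before the last nudge.

>>> drive_tool --delta_pos '[[0, 0, 0], [0, 0, 0], [0, 0, 0], [0, 0, 0], [0, 0, 0], [0, 0, 0]]' --dr '[[0, 1.5, 0], [0, 1.5, 0], [0, 1.5, 0], [0, 1.5, 0], [0, 1.5, 0], [0, 1.5, 0]]' --grip '[0.54, 0.54, 0.54, 0.54, 0.54, 0.54]'

```text
time: 11.67
tool_pos: [0.5745, 0.0319, 0.0656]
orientation: [-180.0, -23.3, -2.1]
force: [-0.4, -1.2, -0.7]
gripper_width: 0.0495
```

```bash
python3 look.py 7
python3 - <<'E'
from h import *
d=optics.capture("wrist");print(ray(d,(320,200))[0], telemetry.sense()["joint_positions"])
d=optics.capture("scene");cv2.imwrite("pics/s7.png",cv2.resize(d["frame"][150:300,260:460],None,fx=4,fy=4))
E
```

```text
11.6667 [0.57453752 0.03190245 0.06563943] [-179.95419757  -23.26148569   -2.06374356] [-0.35165785 -1.19303632 -0.67217126]
((322.11212158203125, 174.99742126464844), 89.45565032958984) (235, 86, 177, 179) 0.95
seat [] knob []
[0.59141621 0.03093364 0.22747186] [ -5.11066172  29.03868014 111.33078675   4.43879935  16.2582345
  82.94057515]
```

View pics/w7.png

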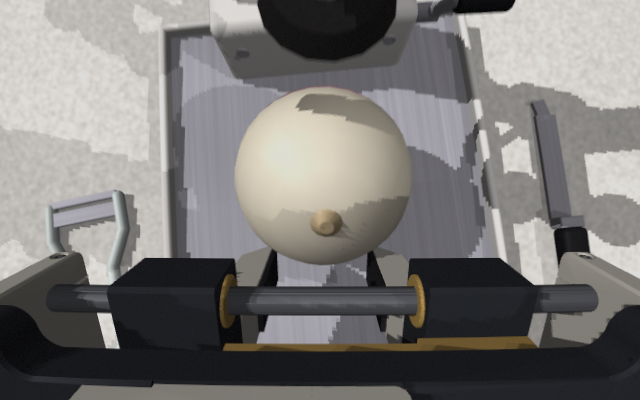

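View pics/s7.png

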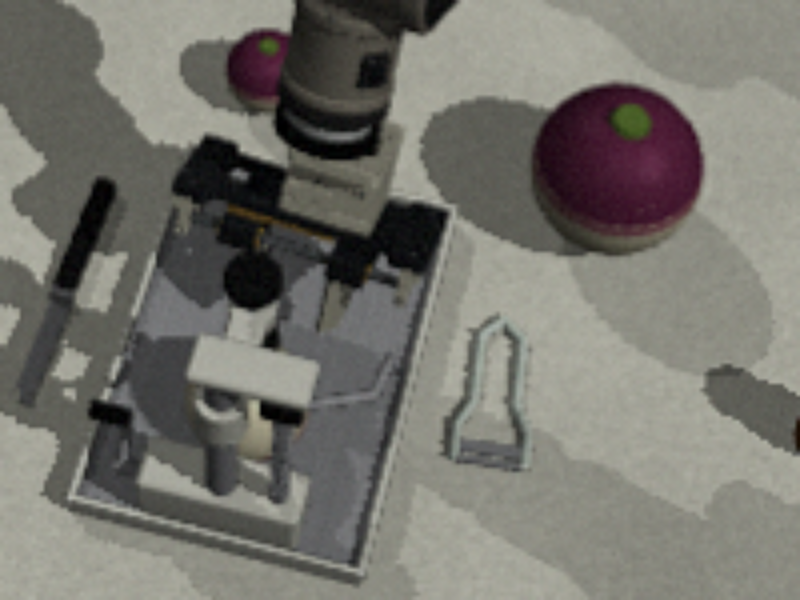

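The turnip at wrist (323,175) is still on the tray at the seat's edge, and joint 5 is close to its limit. I'll ease the tilt back a little while nudging.

>>> drive_tool --delta_pos '[[0.12, 0, 0.1], [0.12, 0, 0.1], [0.12, 0, 0.1], [0.12, 0, 0.1]]' --dr '[[0, -0.7, 0], [0, -0.7, 0], [0, -0.7, 0], [0, -0.7, 0]]' --grip '[0.54, 0.54, 0.54, 0.54]'

```text
time: 12.3
tool_pos: [0.5826, 0.0315, 0.065]
orientation: [-180.0, -20.6, -2.1]
force: [1.0, -0.7, 0.3]
gripper_width: 0.0496
```

```bash
python3 look.py 8
python3 - <<'E'
from h import *
d=optics.capture("wrist");print(ray(d,(320,200))[0], telemetry.sense()["joint_positions"])
E
```

```text
12.3 [0.58263122 0.03146766 0.06496007] [-179.97443611  -20.55501189   -2.05672726] [ 0.9795295  -0.67832176  0.27341457]
((324.2500305175781, 133.88868713378906), 84.3077392578125) (242, 72, 166, 147) 0.72
seat [] knob []
[0.60480817 0.0304953  0.22401198] [ -4.98324355  30.06361562 108.23936051   2.93979671  21.1543112
  84.51812881]
```

View pics/w8.png

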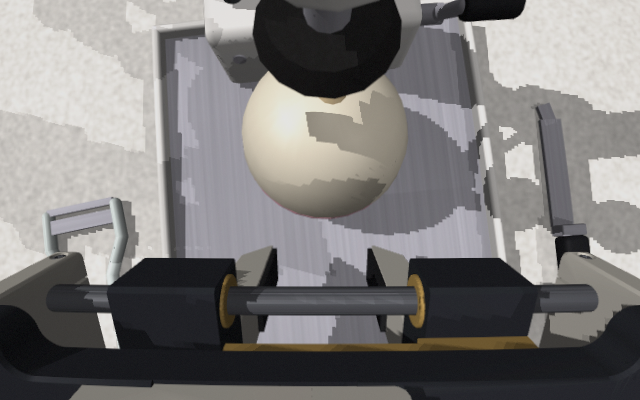

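The turnip has left the fingers and is now at (324,132), apparently dropped in. I'll back away and check.

>>> drive_tool --delta_pos '[[-0.4, 0, -0.2], [-1, 0, -0.4], [-1, 0, -0.4], [-1.5, 0, -0.6], [-2, 0, -0.8], [-2, 0, -0.8], [-2, 0, -0.8], [0, 0, 0]]' --dr '[[0, 0, 0], [0, 0, 0], [0, 0, 0], [0, 0, 0], [0, 0, 0], [0, 0, 0], [0, 0, 0], [0, 0, 0]]' --grip '[0.54, 0.54, 0.54, 0.54, 0.54, 0.54, 0.54, 0]'

```text
time: 13.22
tool_pos: [0.475, 0.0359, 0.0761]
orientation: [-179.9, -19.6, -2.0]
force: [-0.5, -0.2, -1.2]
gripper_width: 0.0463
```

```bash
python3 look.py 9
python3 - <<'E'
from h import *
d=optics.capture("wrist")
P=proj(d,[[.661,.028,.051],[.661+.046,.028,.051],[.661,.028+.046,.051],[.661,.028,.226]]);print(P)
for c in ["scene","top"]:
    d=optics.capture(c)
    x0,y0=(260,150) if c=="scene" else (230,110)
    cv2.imwrite(f"pics/{c}9.png",cv2.resize(d["frame"][y0:y0+150,x0:x0+200],None,fx=4,fy=4,interpolation=cv2.INTER_CUBIC))
E
```

```text
13.2167 [0.47504369 0.03585286 0.07609146] [-179.89626695  -19.64796189   -2.03749039] [-0.45331209 -0.15186482 -1.2141672 ]
((325.0, 1.0), 69.0073471069336) (256, 0, 139, 57) 0.72
seat [([543.0, 93.8], 0.45, array([ 0.5939, -0.1315,  0.016 ]))] knob []
[[ 323.2214352   -16.44528742]
 [ 320.71478615  -79.22466689]
 [ 251.06459463  -13.45975902]
 [ 305.45685255 5286.3233686 ]]
```

View pics/w9.png

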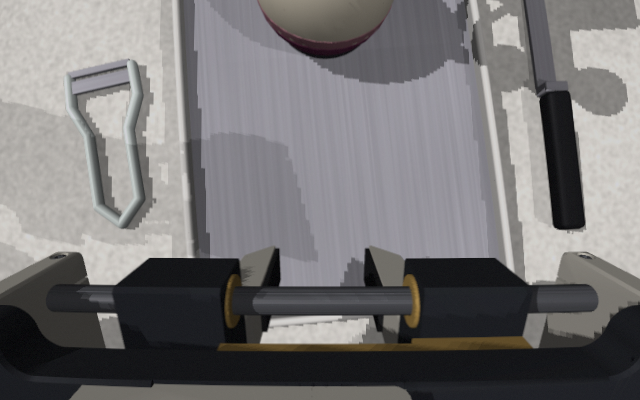

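View pics/top9.png

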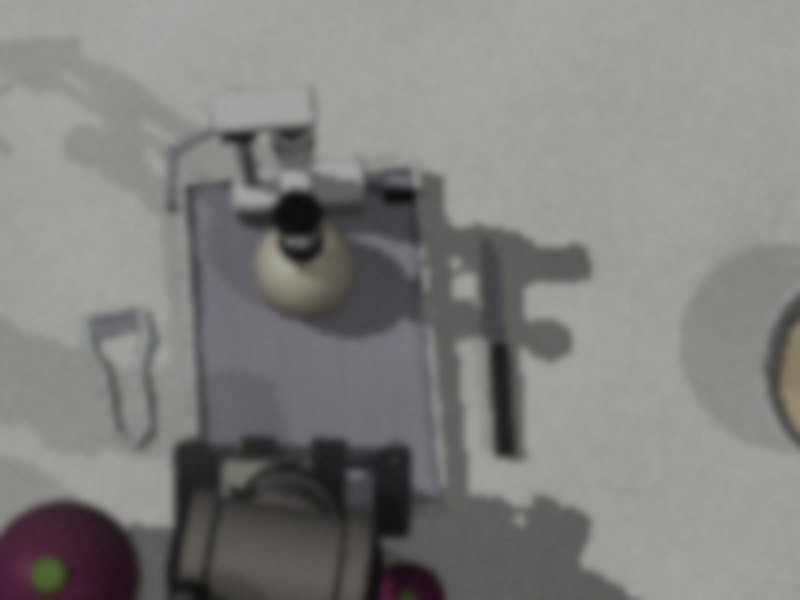

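Run:
```python
from h import *
d=optics.capture("top")
for p in ([.661,.028,.051],[.650,.028,.062],[.672,.028,.062]): print(p,(proj(d,p)[0]-[230,110]+.375)*4)
print((proj(d,[.661,.028-.046,.051])[0]-[230,110]+.375)*4)
for r in cut_out("top","turnip"):
    m=r["region"].astype(np.uint8);cn=max(cv2.findContours(m,0,2)[0],key=cv2.contourArea)
    print((np.array(cv2.boundingRect(cn)[:2])-[230,110]+.375)*4,np.array(cv2.boundingRect(cn)[2:])*4,r["confidence"])
t=.226+.05
O=ori(-2,20)
# TCP for rear-lower tip corner at knob centre
tip=np.array([-.0095,0,.017]); k=np.array([.659,.028,.226])
print("tcp contact",k-O.apply(tip))
plan([((.43,.036,.20),O),((.55,.033,.275),O),((k-O.apply(tip)+[0,0,.03]),O)])
```

```text
[0.661, 0.028, 0.051] [305.80019201 268.04694279]
[0.65, 0.028, 0.062] [305.46002505 277.05156714]
[0.672, 0.028, 0.062] [305.21940606 252.94522014]
[357.34886599 267.17983564]
[-14.5 501.5] [156 156] 0.97
[373.5 565.5] [72 76] 0.84
[249.5 225.5] [108  96] 0.77
[273.5 133.5] [ 52 132] 0.74
[165.5  89.5] [284 428] 0.2
tcp contact [0.66211084 0.02789137 0.24522397]
4 d [-0.11, 0.02, -3.33] r [-0.02, 0.03, -0.01]
4 d [-0.11, 0.02, -3.33] r [-0.02, 0.03, -0.01]
4 d [-0.11, 0.02, -3.33] r [-0.02, 0.03, -0.01]
4 d [-0.1, 0.02, -3.33] r [-0.02, 0.03, -0.01]
5 d [2.77, -0.02, -0.59] r [0.0, 0.0, 0.0]
5 d [2.77, -0.02, -0.59] r [0.0, 0.0, 0.0]
5 d [2.77, -0.02, -0.59] r [0.0, 0.0, 0.0]
5 d [2.77, -0.02, -0.59] r [0.0, 0.0, 0.0]
5 d [2.77, -0.02, -0.59] r [0.0, 0.0, 0.0]
4 d [2.64, 0.03, 0.95] r [0.0, 0.0, 0.0]
4 d [2.64, 0.03, 0.95] r [0.0, 0.0, 0.0]
4 d [2.64, 0.03, 0.95] r [0.0, 0.0, 0.0]
4 d [2.64, 0.03, 0.95] r [0.0, 0.0, 0.0]
```

The turnip is seated: the top-view limb gives a centre row of about 270, against 268 expected, and the wrist limb agrees. I'll raise the hand, close the fingers and go above the knob.

>>> drive_tool --delta_pos '[[-0.1, 0, -3.3], [-0.1, 0, -3.3], [-0.1, 0, -3.3], [-0.1, 0, -3.3], [2.8, 0, -0.6], [2.8, 0, -0.6], [2.8, 0, -0.6], [2.8, 0, -0.6]]' --dr '[[0, 0, 0], [0, 0, 0], [0, 0, 0], [0, 0, 0], [0, 0, 0], [0, 0, 0], [0, 0, 0], [0, 0, 0]]' --grip '[0, 0, 0, 0, 0, 0, 0, 0]'

```text
time: 14.33
tool_pos: [0.5286, 0.0334, 0.2608]
orientation: [-179.9, -19.9, -2.1]
force: [0.2, -0.7, -0.6]
gripper_width: 0.0004
```

>>> drive_tool --delta_pos '[[2.8, 0, -0.6], [2.6, 0, 0], [2.6, 0, 0], [0, 0, 0]]' --dr '[[0, 0, 0], [0, 0, 0], [0, 0, 0], [0, 0, 0]]' --grip '[0, 0, 0, 0]'

```text
time: 14.67
tool_pos: [0.6049, 0.0302, 0.294]
orientation: [-179.9, -20.1, -2.1]
force: [-0.8, -0.1, 0.3]
gripper_width: 0.0004
```

```bash
python3 look.py 10
python3 - <<'E'
from h import *
print(telemetry.sense()["joint_positions"].round(1))
d=optics.capture("wrist"); print(proj(d,[[.661,.028,.226],[.661,.048,.226],[.681,.028,.226]]))
plan([((.662,.028,.256),ori(-2,20))],maxmm=20)
E
```

```text
14.6667 [0.60489077 0.03021581 0.29404815] [-179.92679481  -20.14615818   -2.07740677] [-0.77423252 -0.07956685  0.29476228]
((321.9065246582031, 207.3813018798828), 35.94309997558594) (286, 186, 72, 57) 0.63
seat [] knob [([322.2, 184.5], 0.94, array([0.6633, 0.028 , 0.226 ]))]
[-4.9 15.6 88.2  1.3 56.5 86.6]
[[323.01971343 179.18725728]
 [295.42853829 180.16498162]
 [322.05388625 151.9992223 ]]
4 d [1.17, 0.02, 1.37] r [-0.02, 0.06, -0.01]
4 d [1.17, 0.02, 1.37] r [-0.02, 0.06, -0.01]
4 d [1.16, 0.02, 1.37] r [-0.02, 0.06, -0.01]
4 d [1.16, 0.02, 1.37] r [-0.02, 0.06, -0.01]
```

View pics/w10.png

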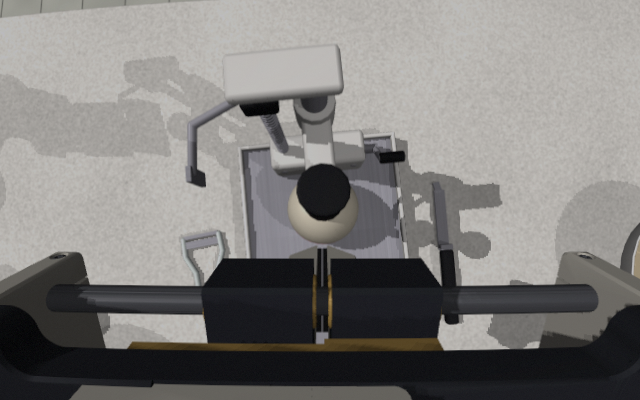

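>>> drive_tool --delta_pos '[[1.1, 0, 1.3], [1.1, 0, 1.3], [1.1, 0, 1.3], [1.1, 0, 1.3], [0, 0, 0], [0, 0, 0]]' --dr '[[0, 0, 0], [0, 0, 0], [0, 0, 0], [0, 0, 0], [0, 0, 0], [0, 0, 0]]' --grip '[0, 0, 0, 0, 0, 0]'

```text
time: 15.42
tool_pos: [0.6589, 0.0288, 0.2576]
orientation: [-179.9, -19.7, -2.1]
force: [-0.2, 0.6, -0.1]
gripper_width: 0.0004
```

```bash
python3 look.py 11
python3 - <<'E'
from h import *
d=optics.capture("wrist"); print(proj(d,[[.661,.028,.226],[.661,.048,.226],[.681,.028,.226]]))
d=optics.capture("scene");cv2.imwrite("pics/s11.png",cv2.resize(d["frame"][150:300,260:460],None,fx=4,fy=4))
O=Rn.from_euler("xyz",telemetry.sense()["orientation"],degrees=True); s=telemetry.sense()
print("rear corner",s["tool_pos"]+O.apply([-.0095,0,.017]),"mid",s["tool_pos"]+O.apply([0,0,.017]))
E
```

```text
15.4167 [0.65886708 0.02875964 0.25758519] [-179.90761321  -19.74018067   -2.05666705] [-0.24526574  0.57329332 -0.09124297]
((348.5, 236.0), 24.824481964111328) (337, 214, 26, 45) 0.57
((189.0, 277.0), 22.803607940673828) (167, 269, 45, 18) 0.56
seat [] knob []
[[323.13379707 267.575581  ]
 [290.48132952 268.68786109]
 [321.99221246 234.84773052]]
rear corner [0.65625266 0.02890325 0.24023804] mid [0.66517774 0.028584   0.24347703]
```

View pics/s11.png

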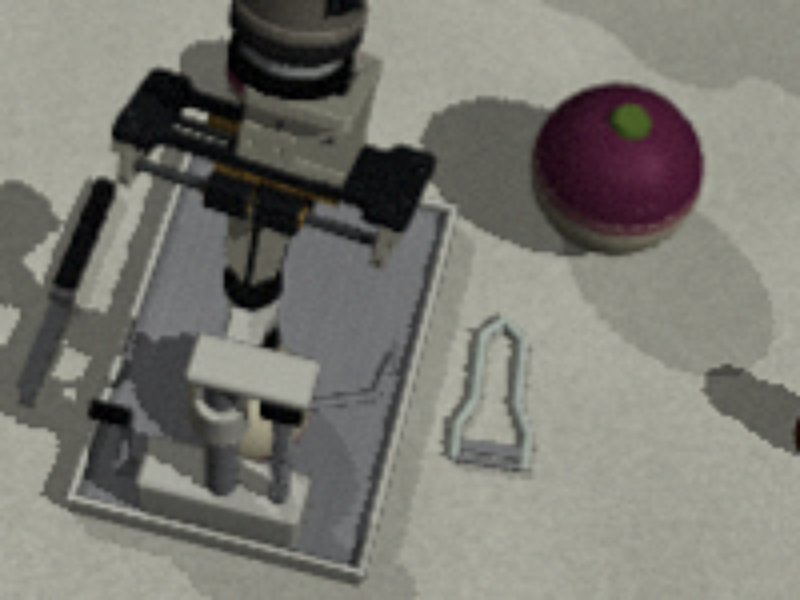

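View pics/w11.png

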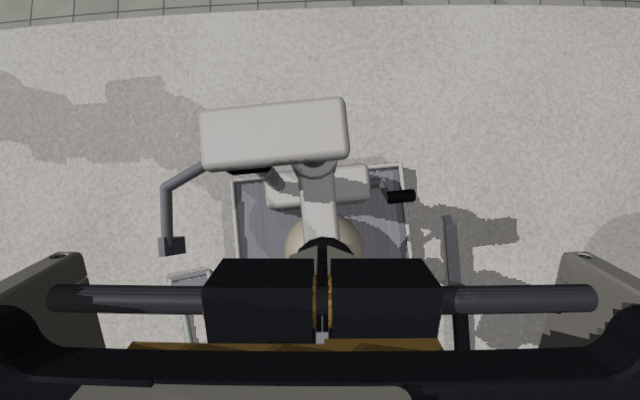

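The fingertips are over the knob centre, which shows just ahead of the tips at wrist (322,238). The head plate and blade arm are clear, so I'll descend.

>>> drive_tool --delta_pos '[[-0.1, 0, 0.28], [-0.1, 0, 0.28], [-0.07, 0, 0.19], [-0.07, 0, 0.19], [-0.03, 0, 0.09], [-0.03, 0, 0.09], [-0.03, 0, 0.09], [-0.03, 0, 0.09]]' --dr '[[0, 0, 0], [0, 0, 0], [0, 0, 0], [0, 0, 0], [0, 0, 0], [0, 0, 0], [0, 0, 0], [0, 0, 0]]' --grip '[0, 0, 0, 0, 0, 0, 0, 0]'

```text
time: 16.38
tool_pos: [0.6598, 0.0287, 0.2449]
orientation: [-179.9, -19.9, -2.1]
force: [-2.4, 0.3, 2.3]
gripper_width: 0.0002
```

>>> drive_tool --delta_pos '[[-0.03, 0, 0.09], [-0.03, 0, 0.09], [-0.03, 0, 0.09], [-0.03, 0, 0.09]]' --dr '[[0, 0, 0], [0, 0, 0], [0, 0, 0], [0, 0, 0]]' --grip '[0, 0, 0, 0]'

```text
time: 16.72
tool_pos: [0.66, 0.0287, 0.2409]
orientation: [-179.9, -19.9, -2.1]
force: [-1.9, 0.5, 3.0]
gripper_width: 0.0006
```

>>> drive_tool --delta_pos '[[-0.03, 0, 0.09], [-0.03, 0, 0.09], [-0.03, 0, 0.09], [-0.03, 0, 0.09]]' --dr '[[0, 0, 0], [0, 0, 0], [0, 0, 0], [0, 0, 0]]' --grip '[0, 0, 0, 0]'

```text
time: 17.05
tool_pos: [0.66, 0.0287, 0.2371]
orientation: [-179.9, -19.9, -2.1]
force: [-1.2, 0.3, 2.6]
gripper_width: 0.0006
```

The knob is in contact and moving at about 3 N. I'll continue with the force in view.

>>> drive_tool --delta_pos '[[-0.03, 0, 0.09], [-0.03, 0, 0.09], [-0.03, 0, 0.09], [-0.03, 0, 0.09], [-0.03, 0, 0.09], [-0.03, 0, 0.09], [-0.03, 0, 0.09], [-0.03, 0, 0.09]]' --dr '[[0, 0, 0], [0, 0, 0], [0, 0, 0], [0, 0, 0], [0, 0, 0], [0, 0, 0], [0, 0, 0], [0, 0, 0]]' --grip '[0, 0, 0, 0, 0, 0, 0, 0]'

```text
time: 17.72
tool_pos: [0.6602, 0.0287, 0.2295]
orientation: [-179.9, -19.9, -2.1]
force: [-1.3, 1.1, 2.4]
gripper_width: 0.0003
```

>>> drive_tool --delta_pos '[[-0.03, 0, 0.09], [-0.03, 0, 0.09], [-0.03, 0, 0.09], [-0.03, 0, 0.09], [-0.03, 0, 0.09], [-0.03, 0, 0.09]]' --dr '[[0, 0, 0], [0, 0, 0], [0, 0, 0], [0, 0, 0], [0, 0, 0], [0, 0, 0]]' --grip '[0, 0, 0, 0, 0, 0]'

```text
time: 18.22
tool_pos: [0.6604, 0.0287, 0.2238]
orientation: [-179.9, -19.9, -2.1]
force: [-1.7, -0.4, 3.5]
gripper_width: 0.0003
```

```bash
python3 look.py 12
python3 - <<'E'
from h import *
d=optics.capture("scene");cv2.imwrite("pics/s12.png",cv2.resize(d["frame"][180:280,280:400],None,fx=6,fy=6,interpolation=cv2.INTER_CUBIC))
E
```

```text
18.2167 [0.6603565  0.02871632 0.22379271] [-179.91501342  -19.87048052   -2.05668781] [-1.65782006 -0.38603026  3.50307818]
((352.5, 236.0), 24.96507453918457) (338, 215, 30, 43) 0.86
seat [] knob []
```

View pics/s12.png

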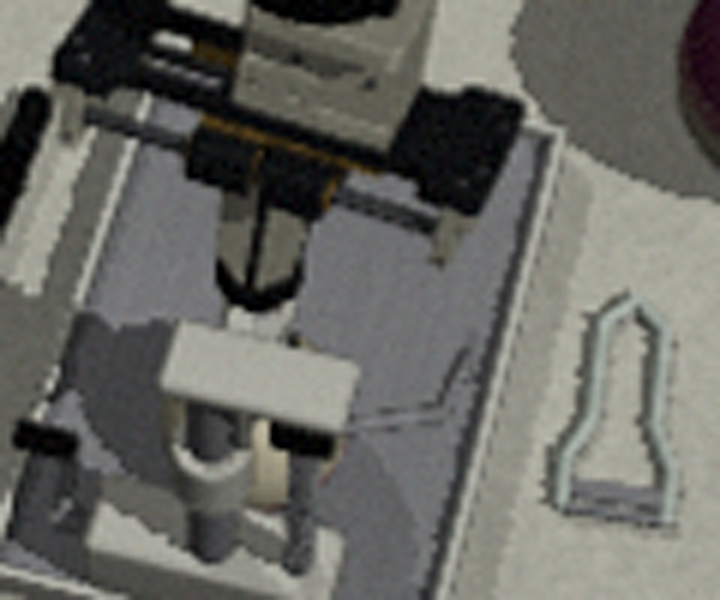

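>>> drive_tool --delta_pos '[[-0.03, 0, 0.09], [-0.03, 0, 0.09], [-0.03, 0, 0.09], [-0.03, 0, 0.09], [-0.03, 0, 0.09], [-0.03, 0, 0.09]]' --dr '[[0, 0, 0], [0, 0, 0], [0, 0, 0], [0, 0, 0], [0, 0, 0], [0, 0, 0]]' --grip '[0, 0, 0, 0, 0, 0]'

```text
time: 18.97
tool_pos: [0.6605, 0.0287, 0.2181]
orientation: [-179.9, -19.9, -2.1]
force: [-2.1, 0.0, 2.3]
gripper_width: 0.0002
```

>>> drive_tool --delta_pos '[[-0.01, 0, 0.03], [-0.01, 0, 0.03], [-0.01, 0, 0.03], [-0.01, 0, 0.03]]' --dr '[[0, 0, 0], [0, 0, 0], [0, 0, 0], [0, 0, 0]]' --grip '[0, 0, 0, 0]'

```text
time: 19.3
tool_pos: [0.6605, 0.0287, 0.2169]
orientation: [-179.9, -19.9, -2.1]
force: [-2.6, 0.0, 1.8]
gripper_width: 0.0005
```

>>> drive_tool --delta_pos '[[-0.01, 0, 0.03], [-0.01, 0, 0.03], [-0.01, 0, 0.03], [-0.01, 0, 0.03]]' --dr '[[0, 0, 0], [0, 0, 0], [0, 0, 0], [0, 0, 0]]' --grip '[0, 0, 0, 0]'

```text
time: 19.63
tool_pos: [0.6605, 0.0287, 0.2156]
orientation: [-179.9, -19.9, -2.1]
force: [-1.5, -0.4, 2.9]
gripper_width: 0.0005
```

Run:
```python
from h import *
d=optics.capture("scene"); 
for p in ([.661,.028,.197],[.661,.028,.151],[.661,.028,.110],[.661,.028,.097]): print(proj(d,p))
```

```text
[[323.16511893 225.0256263 ]]
[[322.92898956 233.19490666]]
[[322.72958751 240.09033129]]
[[322.66841128 242.20524652]]
```

>>> drive_tool --delta_pos '[[-0.01, 0, 0.03], [-0.01, 0, 0.03], [-0.01, 0, 0.03], [-0.01, 0, 0.03]]' --dr '[[0, 0, 0], [0, 0, 0], [0, 0, 0], [0, 0, 0]]' --grip '[0, 0, 0, 0]'

```text
time: 20.02
tool_pos: [0.6606, 0.0287, 0.2144]
orientation: [-179.9, -19.9, -2.1]
force: [-2.7, 0.6, 2.0]
gripper_width: 0.0007
```

>>> drive_tool --delta_pos '[[-0.01, 0, 0.03], [-0.01, 0, 0.03], [-0.01, 0, 0.03], [-0.01, 0, 0.03]]' --dr '[[0, 0, 0], [0, 0, 0], [0, 0, 0], [0, 0, 0]]' --grip '[0, 0, 0, 0]'

```text
time: 20.35
tool_pos: [0.6606, 0.0287, 0.2131]
orientation: [-179.9, -19.9, -2.1]
force: [-1.6, -0.8, 2.9]
gripper_width: 0.0003
```

>>> drive_tool --delta_pos '[[-0.01, 0, 0.03], [-0.01, 0, 0.03], [-0.01, 0, 0.03], [-0.01, 0, 0.03]]' --dr '[[0, 0, 0], [0, 0, 0], [0, 0, 0], [0, 0, 0]]' --grip '[0, 0, 0, 0]'

```text
time: 20.68
tool_pos: [0.6607, 0.0287, 0.2119]
orientation: [-179.9, -19.9, -2.1]
force: [-2.7, -0.1, 2.2]
gripper_width: 0.0003
```

>>> drive_tool --delta_pos '[[-0.01, 0, 0.03], [-0.01, 0, 0.03], [-0.01, 0, 0.03], [-0.01, 0, 0.03]]' --dr '[[0, 0, 0], [0, 0, 0], [0, 0, 0], [0, 0, 0]]' --grip '[0, 0, 0, 0]'

```text
time: 21.02
tool_pos: [0.6607, 0.0287, 0.2106]
orientation: [-179.9, -19.9, -2.1]
force: [-2.2, -0.6, 2.1]
gripper_width: 0.0001
```

>>> drive_tool --delta_pos '[[-0.01, 0, 0.03], [-0.01, 0, 0.03], [-0.01, 0, 0.03], [-0.01, 0, 0.03]]' --dr '[[0, 0, 0], [0, 0, 0], [0, 0, 0], [0, 0, 0]]' --grip '[0, 0, 0, 0]'

```text
time: 21.35
tool_pos: [0.6607, 0.0287, 0.2093]
orientation: [-179.9, -19.9, -2.1]
force: [-1.9, 0.5, 2.3]
gripper_width: 0.0004
```

>>> drive_tool --delta_pos '[[-0.01, 0, 0.03], [-0.01, 0, 0.03], [-0.01, 0, 0.03], [-0.01, 0, 0.03]]' --dr '[[0, 0, 0], [0, 0, 0], [0, 0, 0], [0, 0, 0]]' --grip '[0, 0, 0, 0]'

```text
time: 21.68
tool_pos: [0.6608, 0.0287, 0.2081]
orientation: [-179.9, -19.9, -2.1]
force: [-1.8, -0.3, 1.9]
gripper_width: 0.0007
```

>>> drive_tool --delta_pos '[[-0.01, 0, 0.03], [-0.01, 0, 0.03], [-0.01, 0, 0.03], [-0.01, 0, 0.03]]' --dr '[[0, 0, 0], [0, 0, 0], [0, 0, 0], [0, 0, 0]]' --grip '[0, 0, 0, 0]'

```text
time: 22.02
tool_pos: [0.6608, 0.0287, 0.2068]
orientation: [-179.9, -19.9, -2.1]
force: [-1.7, -0.4, 1.6]
gripper_width: 0.0006
```

>>> drive_tool --delta_pos '[[-0.01, 0, 0.03], [-0.01, 0, 0.03], [-0.01, 0, 0.03], [-0.01, 0, 0.03]]' --dr '[[0, 0, 0], [0, 0, 0], [0, 0, 0], [0, 0, 0]]' --grip '[0, 0, 0, 0]'

```text
time: 22.35
tool_pos: [0.6608, 0.0287, 0.2055]
orientation: [-179.9, -19.9, -2.1]
force: [-1.9, -1.1, 2.1]
gripper_width: 0.0001
```

Run:
```python
from h import *
print(telemetry.sense()["force"])
d=optics.capture("scene");cv2.imwrite("pics/s13.png",cv2.resize(d["frame"][180:280,280:400],None,fx=6,fy=6,interpolation=cv2.INTER_CUBIC))
d=optics.capture("wrist");cv2.imwrite("pics/w13.png",d["frame"])
```

```text
[-1.91035521 -1.13596815  2.09046251]
```

View pics/s13.png

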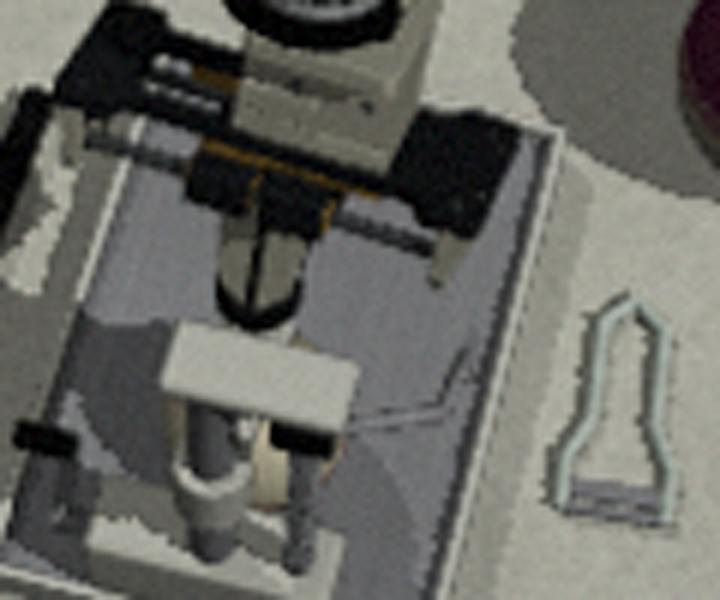

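View pics/w13.png

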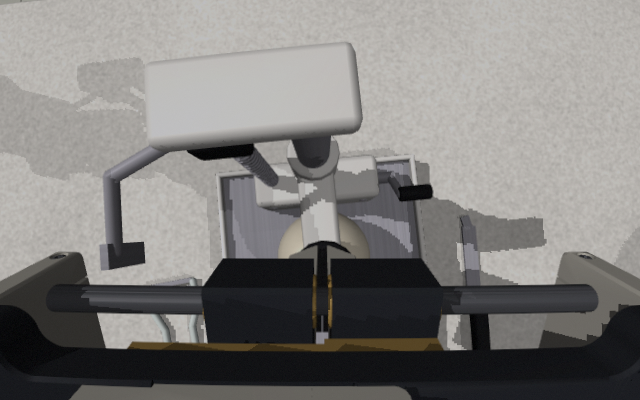

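The holder is following the fingers down at scene-crop (260,300), and the turnip is still in place beneath it at (270,460). I'll go on.

>>> drive_tool --delta_pos '[[-0.01, 0, 0.03], [-0.01, 0, 0.03], [-0.01, 0, 0.03], [-0.01, 0, 0.03]]' --dr '[[0, 0, 0], [0, 0, 0], [0, 0, 0], [0, 0, 0]]' --grip '[0, 0, 0, 0]'

```text
time: 22.78
tool_pos: [0.6609, 0.0287, 0.2043]
orientation: [-179.9, -19.9, -2.1]
force: [-0.8, -0.3, 2.4]
gripper_width: 0.0006
```

>>> drive_tool --delta_pos '[[-0.01, 0, 0.03], [-0.01, 0, 0.03], [-0.01, 0, 0.03], [-0.01, 0, 0.03]]' --dr '[[0, 0, 0], [0, 0, 0], [0, 0, 0], [0, 0, 0]]' --grip '[0, 0, 0, 0]'

```text
time: 23.12
tool_pos: [0.6609, 0.0287, 0.203]
orientation: [-179.9, -19.9, -2.1]
force: [-1.8, -0.5, 1.8]
gripper_width: 0.0004
```

>>> drive_tool --delta_pos '[[-0.01, 0, 0.03], [-0.01, 0, 0.03], [-0.01, 0, 0.03], [-0.01, 0, 0.03]]' --dr '[[0, 0, 0], [0, 0, 0], [0, 0, 0], [0, 0, 0]]' --grip '[0, 0, 0, 0]'

```text
time: 23.45
tool_pos: [0.6609, 0.0287, 0.2021]
orientation: [-179.9, -19.9, -2.1]
force: [-3.9, 0.2, 7.4]
gripper_width: 0.0007
```

The pad has met the turnip: the force jumped to 7.4 N. I'll take one small step more and read again.

>>> drive_tool --delta_pos '[[-0.01, 0, 0.03], [0, 0, 0]]' --dr '[[0, 0, 0], [0, 0, 0]]' --grip '[0, 0]'

```text
time: 23.62
tool_pos: [0.661, 0.0287, 0.2021]
orientation: [-179.9, -19.9, -2.1]
force: [-4.9, -1.0, 5.9]
gripper_width: 0.0007
```

>>> drive_tool --delta_pos '[[-0.01, 0, 0.03], [0, 0, 0]]' --dr '[[0, 0, 0], [0, 0, 0]]' --grip '[0, 0]'

```text
time: 23.78
tool_pos: [0.661, 0.0287, 0.202]
orientation: [-179.9, -19.9, -2.0]
force: [-4.2, -1.5, 7.5]
gripper_width: 0.0003
```

>>> drive_tool --delta_pos '[[-0.01, 0, 0.03], [-0.01, 0, 0.03], [0, 0, 0]]' --dr '[[0, 0, 0], [0, 0, 0], [0, 0, 0]]' --grip '[0, 0, 0]'

```text
time: 24.03
tool_pos: [0.661, 0.0287, 0.2018]
orientation: [-179.9, -19.9, -2.0]
force: [-6.1, 1.2, 9.8]
gripper_width: 0.0007
```

>>> drive_tool --delta_pos '[[-0.01, 0, 0.03], [-0.01, 0, 0.03], [0, 0, 0]]' --dr '[[0, 0, 0], [0, 0, 0], [0, 0, 0]]' --grip '[0, 0, 0]'

```text
time: 24.28
tool_pos: [0.661, 0.0287, 0.2017]
orientation: [-179.9, -20.0, -2.0]
force: [-8.2, -0.8, 12.1]
gripper_width: 0.0004
```

At 12 N total, about 9 N of it reaches the pad. Now I'll let go: straight up, then back.

>>> drive_tool --delta_pos '[[0.03, 0, -0.09], [0.07, 0, -0.19], [0.1, 0, -0.3], [0.3, 0, -0.9], [0.6, 0, -1.8], [0.8, 0, -2.5], [-2, 0, -1], [-2.5, 0, -1]]' --dr '[[0, 0, 0], [0, 0, 0], [0, 0, 0], [0, 0, 0], [0, 0, 0], [0, 0, 0], [0, 0, 0], [0, 0, 0]]' --grip '[0, 0, 0, 0, 0, 0, 0, 0]'

```text
time: 24.95
tool_pos: [0.6116, 0.0302, 0.2666]
orientation: [-179.9, -20.2, -2.1]
force: [-0.4, -0.7, 0.2]
gripper_width: 0.0006
```

>>> drive_tool --delta_pos '[[-3, 0, -1], [-3, 0, -1], [-3, 0, -1], [-2, 0, -0.5], [0, 0, 0], [0, 0, 0]]' --dr '[[0, 0, 0], [0, 0, 0], [0, 0, 0], [0, 0, 0], [0, 0, 0], [0, 0, 0]]' --grip '[0, 0, 0, 0, 0, 0]'

```text
time: 25.45
tool_pos: [0.4947, 0.0346, 0.2607]
orientation: [-179.9, -20.0, -2.1]
force: [1.0, -0.7, 0.8]
gripper_width: 0.0006
```

```bash
python3 look.py 14
python3 - <<'E'
from h import *
d=optics.capture("wrist"); print("knob pred z.183",proj(d,[.661,.028,.183]),"turnip",proj(d,[.661,.028,.051]))
T=optics.capture("top");cv2.imwrite("pics/t14.png",cv2.resize(T["frame"][110:260,230:430],None,fx=4,fy=4,interpolation=cv2.INTER_CUBIC))
S=optics.capture("scene");cv2.imwrite("pics/s14.png",cv2.resize(S["frame"][150:300,260:460],None,fx=4,fy=4,interpolation=cv2.INTER_CUBIC))
for c,d in (("top",T),("scene",S)): print(c,[(r["location"],r["confidence"]) for r in pinpoint(c,"knob")],proj(d,[.661,.028,.183]))
E
```

```text
25.45 [0.49471938 0.03456242 0.26073115] [-179.9175318   -19.97576463   -2.05710587] [ 0.9733851  -0.72341403  0.7554987 ]
((323.5, 114.48591613769531), 39.89512252807617) (284, 81, 78, 74) 0.96
((152.5, 329.5), 54.940975189208984) (99, 312, 108, 36) 0.78
seat [] knob [([325.3, 50.7], 0.83, array([0.6355, 0.0274, 0.226 ]))]
knob pred z.183 [[322.78866174  51.85616058]] turnip [[322.71298319 113.72746673]]
top [([303.4, 169.9], 0.7)] [[304.55981961 166.5478424 ]]
scene [([320.7, 227.5], 0.75)] [[323.09180148 227.56260485]]
```

View pics/w14.png

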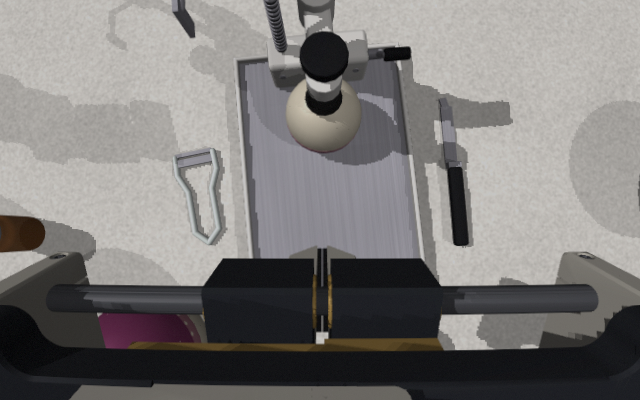

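View pics/s14.png

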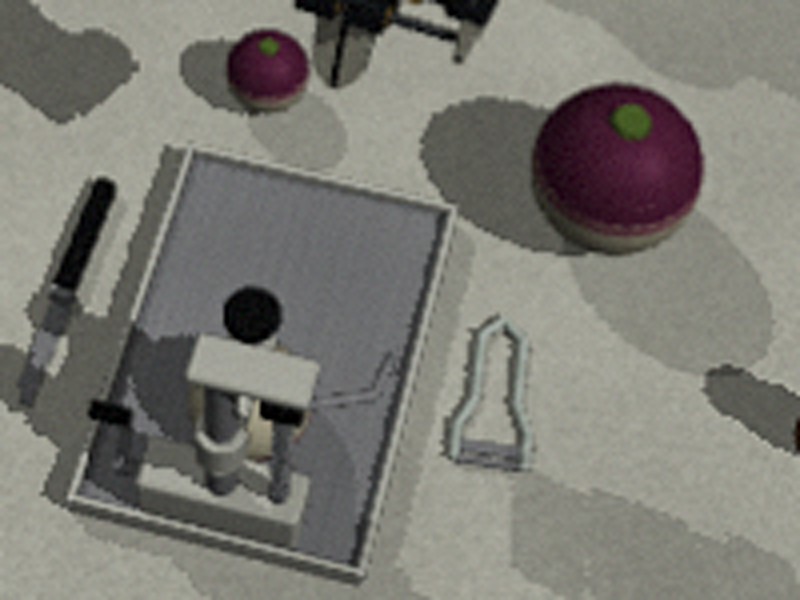

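View pics/t14.png

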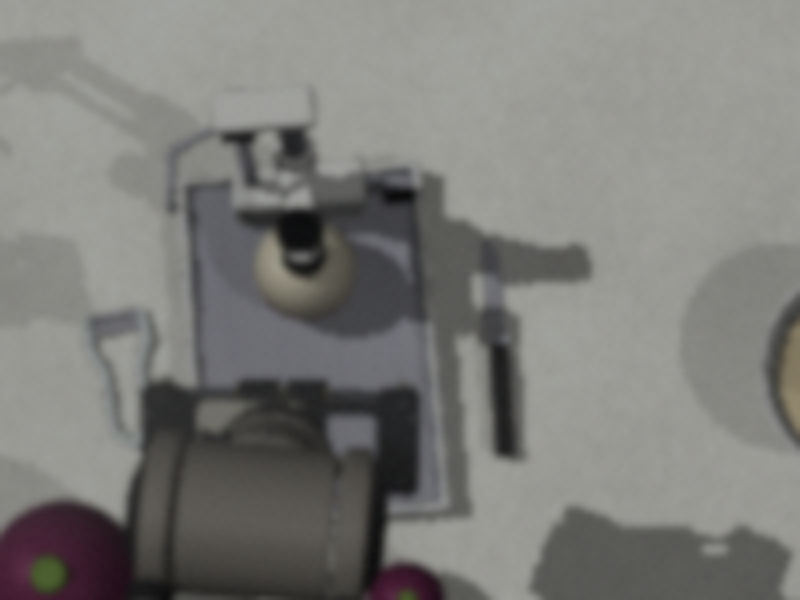

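The pad bears on the seated turnip. In the wrist view the turnip centre is at (323,114), against a predicted (323,114), and the knob at (325,52) is where it was pressed to. The other things are unmoved and the robot is clear, so I'm handing in.

```bash
python3 -c "
from workcell import robot; print(robot.hand_in())"
```

```text
the job is handed in; nothing more can be done
None
```

The 92 mm turnip is in the peeler's seat with the holder's pad clamped on it, and I handed the job in at about 25.5 s of the 64 s allowed. I rolled it slowly between the two half-open fingertips until it dropped in, then pressed the knob down with the closed fingers and let go.

- **Pushing:** no force reading rose above about 1 N while the turnip was rolling. Readings came only at the end of each move, so a brief peak in between would not show.
- **Clamping:** the knob slid down at 2–3 N, then the force rose sharply when the pad met the turnip. I stopped at about 12 N downward, so roughly 9 N on the pad by my estimate, plus about 8 N sideways on the knob from the tilted fingers.
- **Last checks:** in the wrist picture the turnip's centre was within about 1 pixel of where a seated turnip should appear. The knob stayed at the height it was pressed to. The other turnips, knife and Y-peeler look unmoved in the final views, and I saw no change to the jar or bowl, though I did not check those two closely. The arm was clear of everything.
- **Disagreements:** the two fixed cameras put the seat up to about 1 cm apart in x, so I steered by the wrist camera. In the last pictures the detected knob was about 2–4 pixels off prediction in the scene and top views. Joint 5 came within about 0.1° of its lower limit at one point but did not pass it in any reading.

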